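# Press an end cover home and park the handwheel

## Robot

A 6-joint arm with a two-finger parallel gripper is mounted at the origin on the work surface. World frame = base frame: x ahead of the robot, y to its left, z up, the work surface at z = 0. Lengths are in m, angles in rad, forces in N, time in s.
With the tool pointing down it reaches from about 0.35 to 0.775 m from the base axis. Payload 7.3 kg.
Tool frame: the origin (TCP) lies on the centre line of the jaws, within the pads' length; the fingertips stand 17 mm ahead of it and the grasp point (between the pads) lies 2 mm behind it (robot.tcp_to_tips is the distance from the TCP to the fingertips, in m); z points along the fingers, y is the line along which they close (so a half turn about z gives the same grasp; the last joint's range is limited). The gripper opens to 92 mm and grips with 3 to 60 N. Pads are 19 mm wide; open, the fingers measure 130 mm over their backs; the gripper's body (75 mm by 190 mm) begins 47 mm behind the grasp point.
Start: joints at [1.13, 0.342, 1.524, -0, 1.275, -0.146], TCP at [0.153, 0.502, 0.244] pointing down, gripper open.
Joint ranges: [-2.53, 2.53], [-0.77, 2.02], [0.04, 2.7], [-1, 4.14], [0.28, 2.66], [-3.11, 3.11]. Speed limits (rad/s): [2.57, 2.57, 3.14, 3.14, 3.14, 3.14].

## Interface

Orientations are given as [roll, pitch, yaw] about the fixed x, y, z axes, in that order (R = Rz(yaw) Ry(pitch) Rx(roll)).
In Python, from cell import robot gives the robot as it stands. The module is installed in compiled form; this text tells all that it offers.
- The arm moves only by the tool carry_out, never from a script. Its argument "commands" is a list of rows, each a list of 3 entries, a list of its own where there are three numbers: the shift along the tool's x, y, z in m, then the turn about the tool's z in rad, then the opening, from 0 (shut) to 1 (fully open). In form: [[[dx, dy, dz], yaw, claw], ...]. A call has 1 to 20 rows; each row shifts and turns the commanded pose from where the row before left it, along the tool's axes as they then stand; what a row does not reach is not made up. A row lasts 1/8 s, in which the tool goes at most 62.5 mm and 10.7 degrees, less where a joint would pass 70% of its speed; a pose out of reach is approached as far as the arm can. A call is refused whole if a number of a shift passes 0.0625 or a number of a turn 0.188, either way. A call with a gripper value outside its range is refused whole. The fingers move at their own pace and stop on an object; "newtons" is the grip in N (left out, the last holds). Time passes only in rows, so rows that do not move let the fingers close. It gives the time, the measured TCP pose, the force, the opening and the grip force at its end, in the units of the state.
- robot.observe(): the state, without advancing time (a new reading comes with each control period).
- robot.read_camera(name): name is "scene" or "top" or "wrist"; returns a dict with "pixels" (400x640x3 uint8, red, green, blue), "fx", "fy", "cx", "cy" (pixels), "view" (4x4, takes a point from world to camera coordinates); the wrist camera has in their place "T_tool_cam" (4x4, takes a point from camera to tool coordinates, whose origin is the TCP and whose axes are the flange's). Camera axes: x right, y up, looking along -z (the intrinsics and any distortion apply to the point x, -y, -z); pixel columns grow to the right and rows downward; lengths in m; the calibration is good to about 2 mm. A picture is of the moment at which its call begins: read the wrist's pose just before it. There is no depth.
- robot.hand_in(): hands the job in; it is judged then, once.
Trained networks look in a picture, given as the dict that the camera call returned (one of the last four; its "shot" number tells which), for a name from the list of things; names that differ only in an ending like _2 or _b are one class to them, and where a whole thing is asked for, a point or a joint stands for the part that bears it (a point fixed in the world has none). Each returns a list of dicts, best first, with "p" (0 to 1); they miss things now and then, are a little off and sometimes report something else, mostly with a low value. They report only what shows in the picture. A call takes as long as a camera call. They do not tell look-alikes from the thing itself.
- robot.find_in(picture, name): "at" ([column, row] in pixels, amid what is visible of it).
- robot.tip_of(picture, name): "at" ([column, row] in pixels: a listed point, or the origin of a listed thing).
The state is a dict: "time": time; "qpos": joint angles; "qvel": joint speeds; "joint_efforts": joint torques, N m; "tool_pos": TCP position; "tool_rot": TCP orientation; "contact_force": force on the tool from outside, world axes, zero at the start; "torque": the same for the moment, N m; "opening": finger opening in m; "grip_force": force on a finger pad.
Only numpy, scipy, OpenCV 4.12 (cv2) and the standard library are available. Lean on these libraries where they do the work, as an engineer would, in place of code of your own. Each camera call takes 0.05 s, during which the arm holds its last target. There are 200 camera calls.

## Task

Using only the handwheel of the small bench press, wind it clockwise (seen from above) until the cover is fully home in the housing, the housing is up against the back stop and the ram bears on the cover with about 15 N (at least 10, and never above 24 or the cover cracks); hold it there for half a second. Then wind the wheel back anticlockwise until the pointer on its rim lines up with the upright mark on the ring around it, and let go. Do not touch the cover or the housing with the robot, and leave the other things on the bench alone.

Things in the scene. Friction and masses are not known exactly. Their poses are not given: they have to be found in the camera images.
- fixture: Green bench press, fixed: base plate 150 x 420 x 12 mm, gear case, steel cradle. Origin on the bench under the wheel's axis, z up, y = pressing direction; press line at x = -20 mm, 46 mm up; cradle floor 16 mm up. A fixed steel back stop (60 wide, 50 high) ends the cradle; its face is set anew each time between y = 214 and 232 mm and is not reported: find it by feel.
- wheel: Black handwheel, level, rim radius 60 mm, bar 12 mm thick, three spokes. Origin on its vertical axis at rim height, 103 mm above the bench; x axis towards the pointer, knob opposite at x = -60 mm. Clockwise from above drives the ram forward, 20 mm per rad. Its range is 1.0 rad anticlockwise to 4.4 rad clockwise of pointer-along-fixture-x. Stays where left when unloaded.
- knob_mid (a point): Middle of the wheel's knob, the grip: upright black cylinder, diameter 18 mm, free to spin on its pin, from 110 to 150 mm above the bench; this point at 132 mm, 60 mm from the wheel's axis. Turning the unloaded wheel takes about 1.5 N at the knob along its circle; each further newton gives 3 N at the ram. Under load the wheel springs back a little if released.
- pointer (a point): Tip of the wheel's pointer, a black finger 4 mm wide on the outside of the rim, 80 mm from the wheel's axis, 103 mm above the bench.
- mark (a point): The mark: upright dark steel tooth 4 mm wide, 97 mm high, near the edge of the fixed aluminium ring (radius 94 mm) below the wheel, on the side away from the robot, just outside the pointer's path. This point is on its inner face, 82 mm from the wheel's axis, 95 mm above the bench; lined up, it lies 2 mm (from above) beyond the pointer's tip.
- housing: Bare aluminium housing, 60 wide x 80 long x 60 high (ribs 4 mm higher on top), 0.25 to 0.5 kg, loose in the cradle, with a square bore open towards the ram. Origin at the centre of its underside; its y axis points away from the ram, along the fixture's y. It starts 1 to 24 mm short of the back stop.
- cover: Black plastic end cover: plate 60 x 10 x 60 mm with a square plug 45 mm wide, 16 mm long, started in the housing's bore. Origin at the lower edge of its outer face, the face that the ram meets. It starts 7 to 10 mm from home; home, its origin lies at y = -50 mm in the housing's frame.
- screwdriver: Screwdriver lying on the bench beyond the press, to be left alone.
- tub: Small blue plastic bowl, 90 mm wide, 60 mm high, to be left alone.
- spanner: Steel spanner lying on the robot's side of the press, to be left alone.
- ram: The ram, origin at the centre of its pressing face: a steel block 34 x 34 mm that moves along the fixture's y at 46 mm above the bench. It is sprung on its rack: 4 N per mm of further winding once the work is tight, so 15 N is about 0.19 rad of wheel past tight. From the start the work becomes tight after 1.1 to 2.6 rad of winding.
Not all that is in view belongs to the job. Of the things like the housing, leave any that is pink; of the rest the smaller one is meant.

How it is judged:
By the outcome, as a careful person would: the job done as asked, in the order asked, and still so for the second after the job is handed in, with the robot touching nothing.
It also fails if it takes over 64 s, if anything falls off the work surface, if the arm or the gripper's body presses on something with over 40 N, if the wrist force passes 120 N, or if a joint passes its speed limit or range.

## Working session

There is one attempt and no reset: what is moved stays moved. The work goes in short steps, Python scripts to look and compute and a tool call to move; the robot and the scene stay as the last step left them, time stands still between calls to the robot, and variables do not carry over. Pictures are saved under pics/ and viewed, at most 10 in all, crops included, and the job is handed in when it is done.

Besides the shell and the picture viewer there is one more tool, called after "Call:" as a command line: name --argument value ..., lists and objects as JSON in quotes. carry_out: Moves the arm, as the interface text tells. Its arguments: {"type":"object","properties":{"commands":{"type":"array"},"newtons":{"type":"number"}},"required":["commands"]}

```bash
mkdir -p pics; cat > h.py <<'E'
import numpy as np, cv2
from cell import robot
from scipy.spatial.transform import Rotation as R
def ray(p,uv,):
    V=np.array(p["view"]); d=np.array([(uv[0]-p["cx"])/p["fx"],-(uv[1]-p["cy"])/p["fy"],-1.])
    C=-V[:3,:3].T@V[:3,3]; return C,V[:3,:3].T@d
def atz(p,uv,z):
    C,d=ray(p,uv); return C+d*(z-C[2])/d[2]
def proj(p,X):
    V=np.array(p["view"]); c=V[:3,:3]@np.array(X)+V[:3,3]; return [p["cx"]+p["fx"]*c[0]/-c[2],p["cy"]+p["fy"]*c[1]/c[2]]
def save(p,n): cv2.imwrite("pics/"+n,p["pixels"][:,:,::-1])
def wristview(p,s):
    T=np.eye(4);T[:3,:3]=R.from_euler('xyz',s["tool_rot"]).as_matrix() if np.size(s["tool_rot"])==3 else np.array(s["tool_rot"]).reshape(3,3)
    T[:3,3]=s["tool_pos"]; p["view"]=np.linalg.inv(T@np.array(p["T_tool_cam"]))
E
python3 - <<'E'
from h import *
s=robot.observe(); print(s)
for n in ("top","scene"):
    p=robot.read_camera(n); save(p,n+"0.png"); print(n,[k for k in p if k!="pixels"],-np.array(p["view"])[:3,:3].T@np.array(p["view"])[:3,3])
    for t,z in (("wheel",.103),("knob_mid",.132),("pointer",.103),("mark",.095),("fixture",0),("housing",.016),("cover",.016),("ram",.046)):
        print(t,[(np.round(d["at"]),round(d["p"],2),np.round(atz(p,d["at"],z),3)[:2]) for d in robot.tip_of(p,t)[:3]])
E
```

```text
{'time': 0.0, 'qpos': array([ 1.13001074e+00,  3.42724255e-01,  1.52503694e+00, -2.40262377e-05,
        1.27540771e+00, -1.45993539e-01]), 'qvel': array([ 6.40651662e-04, -1.97327966e-03, -4.28149091e-05,  9.61661896e-04,
        3.81929314e-04, -1.64871388e-03]), 'joint_efforts': array([-2.21997420e-04, -4.31237698e+01, -2.44223481e+01,  7.17388233e-02,
        5.60841768e-02, -1.70287094e-04]), 'tool_pos': array([0.1523461 , 0.50199788, 0.2430372 ]), 'tool_rot': array([-3.14002983e+00, -2.06575248e-04,  2.84680746e+00]), 'contact_force': array([ 0.05625876, -0.23389928,  0.00606291]), 'torque': array([ 0.07823661, -0.03965335, -0.00923366]), 'grip_force': 0.0, 'opening': 0.09146801248729353}
top ['fx', 'fy', 'cx', 'cy', 'view', 'shot'] [0.51258716 0.05329538 0.88655401]
wheel [(array([418., 228.]), 0.87, array([ 0.52, -0.15]))]
knob_mid [(array([393., 242.]), 0.56, array([ 0.495, -0.092]))]
pointer [(array([452., 214.]), 0.59, array([ 0.548, -0.221]))]
mark [(array([417., 190.]), 0.8, array([ 0.601, -0.153]))]
fixture [(array([404., 229.]), 0.59, array([ 0.521, -0.143]))]
housing 
[... 418 characters left out ...]
]))]
knob_mid [(array([238., 179.]), 0.76, array([ 0.497, -0.095]))]
pointer [(array([167., 212.]), 0.77, array([ 0.538, -0.223])), (array([240., 180.]), 0.57, array([ 0.466, -0.093]))]
mark [(array([204., 233.]), 0.76, array([ 0.593, -0.158]))]
fixture [(array([219., 234.]), 0.89, array([ 0.503, -0.145]))]
housing [(array([413., 186.]), 0.85, array([0.432, 0.282])), (array([438., 232.]), 0.62, array([0.576, 0.287])), (array([304., 230.]), 0.6, array([0.533, 0.023]))]
cover [(array([273., 227.]), 0.83, array([ 0.516, -0.038])), (array([205., 233.]), 0.72, array([ 0.514, -0.17 ])), (array([267., 217.]), 0.63, array([ 0.485, -0.046]))]
ram [(array([263., 216.]), 0.54, array([ 0.513, -0.054]))]
```

View pics/top0.png

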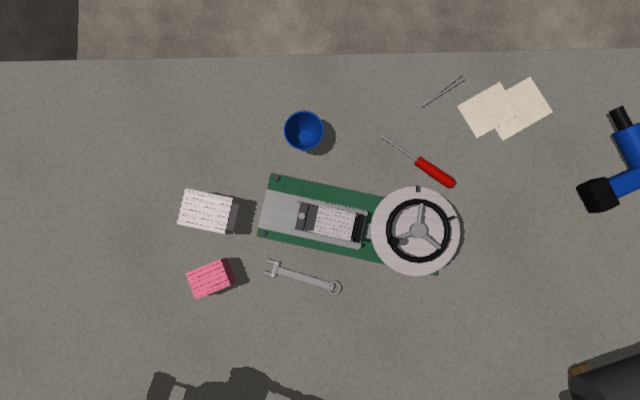

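View pics/scene0.png

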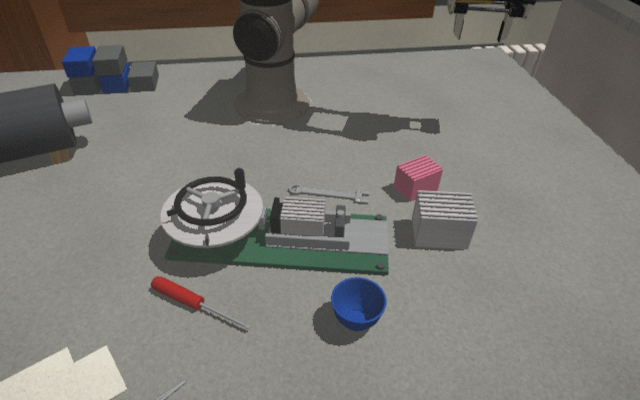

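The pictures show the press with its wheel at top (418,230), knob (397,241), pointer (452,217) and mark (417,190). The housing is in the cradle at (335,222).

Look-alikes are the pink block at (210,279) and the larger aluminium block at (207,211). Both lie outside the cradle, so the small bare block in the cradle is the one meant, and the only wheel is the press's own. I'll move above the knob for a close look.

Call:
carry_out --commands '[[[0,0,0],-0.147,1],[[0,0,0],-0.147,1],[[-0.023,-0.04,0],0,1],[[-0.023,-0.04,0],0,1],[[-0.023,-0.04,0],0,1],[[-0.023,-0.04,0],0,1],[[-0.023,-0.04,0],0,1],[[-0.023,-0.04,0],0,1],[[-0.023,-0.04,0],0,1],[[-0.023,-0.04,0],0,1],[[-0.023,-0.04,0],0,1],[[-0.023,-0.04,0],0,1],[[-0.023,-0.04,0],0,1],[[-0.023,-0.04,0],0,1],[[-0.023,-0.04,0],0,1],[[0,0,0],0,1],[[0,0,0],0,1]]'

```text
time: 3.02
tool_pos: [0.4506, -0.0175, 0.2435]
tool_rot: [3.141, -0.001, 3.14]
contact_force: [-0.4, 0.1, -0.0]
opening: 0.0914
grip_force: 0.0
```

```bash
cat > look.py <<'E'
from h import *
import sys
s=robot.observe(); print(s["time"],s["tool_pos"].round(4),s["tool_rot"].round(3),s["contact_force"].round(2),s["qpos"].round(2))
for n in sys.argv[2:]:
    s=robot.observe(); p=robot.read_camera(n); save(p,n+sys.argv[1]+".png")
    q=p
    if n=="wrist": wristview(q,s)
    print(n,"T",p.get("T_tool_cam"))
    for t,z in (("wheel",.103),("knob_mid",.132),("pointer",.103),("mark",.095)):
        print(t,[(np.round(d["at"]),round(d["p"],2),np.round(atz(q,d["at"],z),4)[:2]) for d in robot.tip_of(p,t)[:3]])
E
python3 look.py 1 wrist top scene
```

```text
3.025 [ 0.4506 -0.0175  0.2435] [ 3.141e+00 -1.000e-03  3.140e+00] [-0.42  0.07 -0.04] [-0.21  0.21  1.71  0.    1.22 -1.78]
wrist T [[-6.91343965e-04  9.62052091e-01  2.72864977e-01  7.40390127e-02]
 [ 9.99999731e-01  7.32030566e-04 -4.73045619e-05  1.07968237e-03]
 [-2.45254956e-04  2.72864871e-01 -9.62052339e-01 -1.40849620e-01]
 [ 0.00000000e+00  0.00000000e+00  0.00000000e+00  1.00000000e+00]]
wheel [(array([172., 265.]), 0.7, array([ 0.5182, -0.1493]))]
knob_mid [(array([228., 255.]), 0.55, array([ 0.4951, -0.0912])), (array([308., 231.]), 0.46, array([ 0.4753, -0.0291]))]
pointer []
mark [(array([290., 241.]), 0.5, array([ 0.499 , -0.0461]))]
top T None
wheel [(array([414., 233.]), 0.77, array([ 0.5105, -0.1401])), (array([332., 226.]), 0.17, array([0.5291, 0.0271]))]
knob_mid [(array([392., 243.]), 0.41, array([ 0.4928, -0.0901]))]
pointer [(array([452., 216.]), 0.97, array([ 0.5436, -0.2203]))]
mark [(array([418., 187.]), 0.88, array([ 0.6062, -0.1543]))]
scene T None
wheel [(array([210., 198.]), 0.84, array([ 0.5103, -0.1491])), (array([330., 195.]), 0.45, array([0.5345, 0.0717])), (array([265., 220.]), 0.36, array([ 0.5846, -0.0518]))]
knob_mid [(array([239., 182.]), 0.59, array([ 0.5076, -0.0921]))]
pointer [(array([167., 211.]), 0.76, array([ 0.5363, -0.2231]))]
mark [(array([206., 234.]), 0.81, array([ 0.5947, -0.1548]))]
```

Call:
carry_out --commands '[[[-0.022,-0.037,0],0,1],[[-0.022,-0.037,0],0,1],[[0,0,0],0,1],[[0,0,0],0,1]]'

```text
time: 4.28
tool_pos: [0.4946, -0.0916, 0.2433]
tool_rot: [3.141, -0.001, 3.14]
contact_force: [-1.1, 1.9, 0.4]
opening: 0.0918
grip_force: 0.0
```

```bash
python3 look.py 2 wrist
```

```text
4.275 [ 0.4946 -0.0916  0.2433] [ 3.141e+00 -1.000e-03  3.140e+00] [-1.12  1.89  0.37] [-0.34  0.3   1.58  0.    1.26 -1.91]
wrist T [[-6.91348734e-04  9.62052060e-01  2.72865087e-01  7.40389559e-02]
 [ 9.99999731e-01  7.32079611e-04 -4.74599027e-05  1.07967268e-03]
 [-2.45417864e-04  2.72864980e-01 -9.62052307e-01 -1.40849358e-01]
 [ 0.00000000e+00  0.00000000e+00  0.00000000e+00  1.00000000e+00]]
wheel [(array([254., 218.]), 0.86, array([ 0.5187, -0.1498]))]
knob_mid [(array([319., 203.]), 0.6, array([ 0.4965, -0.0943]))]
pointer [(array([169., 243.]), 0.87, array([ 0.5409, -0.2237]))]
mark []
```

View pics/wrist2.png

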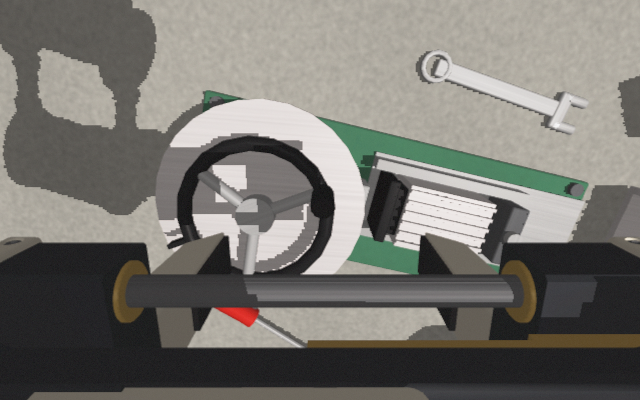

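The wrist picture shows the knob at (321,203) between the open fingers and the wheel hub at (254,212). The distances agree with the given sizes: knob radius 60 mm, pointer about 78 mm. Next I'll descend on the knob and grip it.

Call:
carry_out --commands '[[[-0.002,-0.002,0],0,0.5],[[0,0,0.03],0,0.5],[[0,0,0.03],0,0.5],[[0,0,0.03],0,0.5],[[0,0,0.018],0,0.5],[[0,0,0],0,0.5],[[0,0,0],0,0.5]]' --newtons 20

```text
time: 5.4
tool_pos: [0.4976, -0.094, 0.1365]
tool_rot: [-3.141, 0.001, 3.141]
contact_force: [-0.1, 0.0, -0.8]
opening: 0.0461
grip_force: 0.0
```

Call:
carry_out --commands '[[[0,0,0],0,0],[[0,0,0],0,0],[[0,0,0],0,0],[[0,0,0],0,0],[[0,0,0],0,0],[[0,0,0],0,0]]' --newtons 20

```text
time: 6.15
tool_pos: [0.4969, -0.0933, 0.136]
tool_rot: [3.141, -0.0, 3.141]
contact_force: [-0.6, 5.0, 5.5]
opening: 0.0174
grip_force: 20.0
```

```bash
python3 look.py 3 scene top
```

```text
6.15 [ 0.4969 -0.0933  0.136 ] [ 3.141 -0.     3.141] [-0.65  5.03  5.52] [-0.34  0.42  1.73  0.    0.99 -1.91]
scene T None
wheel [(array([208., 199.]), 0.88, array([ 0.5145, -0.1514])), (array([271., 228.]), 0.5, array([ 0.6064, -0.0445]))]
knob_mid [(array([240., 179.]), 0.68, array([ 0.4995, -0.0909]))]
pointer [(array([168., 213.]), 0.73, array([ 0.5422, -0.2202]))]
mark [(array([207., 235.]), 0.83, array([ 0.5975, -0.1537]))]
top T None
wheel [(array([414., 161.]), 0.23, array([ 0.6603, -0.1466]))]
knob_mid []
pointer []
mark [(array([420., 191.]), 0.85, array([ 0.5976, -0.1591]))]
```

```bash
cat > plan.py <<'E'
from h import *
def plan(c,cmd,steps,r=0.06):
    c=np.array(c);cmd=np.array(cmd); a=np.arctan2(*(cmd-c)[::-1]); rows=[]
    for d in steps:
        a+=d; t=c+r*np.array([np.cos(a),np.sin(a)]); e=np.round(t-cmd,4); rows.append([[float(-e[0]),float(e[1]),0],0,0]); cmd=cmd+e
    print("start->end ang",a,"cmd",cmd); print(rows)
E
python3 -c "
from plan import *
plan([.5175,-.150],[.4976,-.094],[-.1]*10)"
```

```text
start->end ang 0.9122356618639159 cmd [ 0.5542 -0.1025]
[[[-0.0056, 0.0023, 0], 0, 0], [[-0.0058, 0.0011, 0], 0, 0], [[-0.006, 0.0005, 0], 0, 0], [[-0.006, -0.0, 0], 0, 0], [[-0.006, -0.0007, 0], 0, 0], [[-0.0058, -0.0012, 0], 0, 0], [[-0.0058, -0.0018, 0], 0, 0], [[-0.0055, -0.0024, 0], 0, 0], [[-0.0052, -0.0029, 0], 0, 0], [[-0.0049, -0.0034, 0], 0, 0]]
```

Call:
carry_out --commands '[[[-0.0056,0.0023,0],0,0],[[-0.0058,0.0011,0],0,0],[[-0.006,0.0005,0],0,0],[[0,0,0],0,0]]'

```text
time: 7.15
tool_pos: [0.5151, -0.0894, 0.136]
tool_rot: [3.141, 0.001, 3.141]
contact_force: [0.1, 5.8, 4.2]
opening: 0.0176
grip_force: 20.0
```

Call:
carry_out --commands '[[[-0.006,0,0],0,0],[[-0.006,-0.0007,0],0,0],[[-0.0058,-0.0012,0],0,0],[[0,0,0],0,0]]'

```text
time: 7.65
tool_pos: [0.5334, -0.0911, 0.136]
tool_rot: [3.14, 0.002, 3.141]
contact_force: [3.3, 6.5, 3.1]
opening: 0.0176
grip_force: 20.0
```

Call:
carry_out --commands '[[[-0.0058,-0.0018,0],0,0],[[-0.0055,-0.0024,0],0,0],[[-0.0052,-0.0029,0],0,0],[[0,0,0],0,0]]'

```text
time: 8.15
tool_pos: [0.5504, -0.0984, 0.136]
tool_rot: [3.141, 0.004, 3.141]
contact_force: [5.6, 5.6, 0.6]
opening: 0.0176
grip_force: 20.0
```

```bash
python3 -c "
from plan import *
from scipy.optimize import least_squares as L
P=np.array([[.4969,-.0933],[.5151,-.0894],[.5334,-.0911],[.5504,-.0984]])
f=L(lambda c:np.hypot(*(P-c).T)-.06,[.5175,-.15]); print(f.x,f.fun); c=f.x
print(np.arctan2(*(P-c)[:,::-1].T))
plan(c.round(4),[.5493,-.0991],[-.05]*16)
print(robot.observe()['contact_force'])"
```

```text
[ 0.51858013 -0.14926405] [ 1.66907134e-05 -3.48751540e-05  2.23775368e-05 -2.86391002e-06]
[1.94038825 1.62886479 1.32131042 1.01177525]
start->end ang 0.22192468154556388 cmd [ 0.5771 -0.1361]
[[[-0.0031, -0.0006, 0], 0, 0], [[-0.0025, -0.0018, 0], 0, 0], [[-0.0023, -0.0019, 0], 0, 0], [[-0.0022, -0.002, 0], 0, 0], [[-0.0022, -0.002, 0], 0, 0], [[-0.002, -0.0023, 0], 0, 0], [[-0.002, -0.0023, 0], 0, 0], [[-0.0018, -0.0023, 0], 0, 0], [[-0.0017, -0.0025, 0], 0, 0], [[-0.0015, -0.0026, 0], 0, 0], [[-0.0014, -0.0026, 0], 0, 0], [[-0.0013, -0.0027, 0], 0, 0], [[-0.0012, -0.0028, 0], 0, 0], [[-0.001, -0.0028, 0], 0, 0], [[-0.0009, -0.0029, 0], 0, 0], [[-0.0007, -0.0029, 0], 0, 0]]
[5.61846823 5.59702993 0.55749356]
```

Call:
carry_out --commands '[[[-0.0031,-0.0006,0],0,0],[[-0.0025,-0.0018,0],0,0],[[-0.0023,-0.0019,0],0,0]]'

```text
time: 8.52
tool_pos: [0.5573, -0.1033, 0.136]
tool_rot: [3.141, 0.001, 3.141]
contact_force: [1.6, 5.4, 4.2]
opening: 0.0176
grip_force: 20.0
```

Call:
carry_out --commands '[[[-0.0022,-0.002,0],0,0],[[-0.0022,-0.002,0],0,0]]'

```text
time: 8.78
tool_pos: [0.5617, -0.1074, 0.136]
tool_rot: [3.141, 0.001, 3.141]
contact_force: [1.0, 4.8, 4.6]
opening: 0.0174
grip_force: 20.0
```

Call:
carry_out --commands '[[[-0.002,-0.0023,0],0,0],[[-0.002,-0.0023,0],0,0]]'

```text
time: 9.02
tool_pos: [0.5657, -0.112, 0.136]
tool_rot: [3.141, 0.001, 3.141]
contact_force: [1.3, 5.8, 4.8]
opening: 0.0179
grip_force: 20.0
```

```bash
cat > tan.py <<'E'
from h import *
def tan(c,P,F):
    for p,f in zip(P,F):
        d=np.array(p)-c; a=np.arctan2(d[1],d[0]); print("ang %.3f wound %.3f r %.4f  radial %.1f  resist(cw) %.2f"%(a,1.940-a,np.hypot(*d),f[0]*np.cos(a)+f[1]*np.sin(a),-(f[0]*np.sin(a)-f[1]*np.cos(a))))
C=[.5186,-.1493]
E
python3 - <<'E'
from tan import *
s=robot.observe(); print(s["contact_force"],s["torque"],s["tool_pos"])
tan(C,[s["tool_pos"][:2]],[s["contact_force"]])
E
```

```text
[1.30269902 5.84375235 4.83327342] [ 0.9133385  -0.36984956  0.01388579] [ 0.5657144  -0.11197201  0.1360073 ]
ang 0.670 wound 1.270 r 0.0601  radial 4.7  resist(cw) 3.77
```

Call:
carry_out --commands '[[[-0.0018,-0.0023,0],0,0],[[-0.0017,-0.0025,0],0,0]]'

```text
time: 9.28
tool_pos: [0.5692, -0.1169, 0.136]
tool_rot: [3.142, 0.001, 3.141]
contact_force: [1.9, 5.1, 4.9]
opening: 0.0173
grip_force: 20.0
```

Call:
carry_out --commands '[[[-0.0015,-0.0026,0],0,0]]'

```text
time: 9.4
tool_pos: [0.5708, -0.1195, 0.136]
tool_rot: [3.142, 0.002, 3.141]
contact_force: [1.9, 6.0, 3.9]
opening: 0.0173
grip_force: 20.0
```

Call:
carry_out --commands '[[[-0.0014,-0.0026,0],0,0]]'

```text
time: 9.52
tool_pos: [0.5722, -0.1221, 0.136]
tool_rot: [-3.142, 0.002, 3.141]
contact_force: [2.6, 4.0, 4.3]
opening: 0.0179
grip_force: 20.0
```

```bash
cat > now.py <<'E'
from tan import *
s=robot.observe(); print(s["time"],s["contact_force"].round(2),s["torque"].round(2),s["tool_pos"].round(4))
tan(C,[s["tool_pos"][:2]],[s["contact_force"]])
E
python3 now.py; python3 - <<'E'
from h import *
p=robot.read_camera("scene"); save(p,"s4.png"); q=robot.read_camera("top"); 
cv2.imwrite("pics/c4.png",cv2.resize(np.vstack([p["pixels"][150:290,150:400,::-1],q["pixels"][150:290,230:480,::-1]]),None,fx=2.1,fy=2.1))
for t,z in (("cover",.016),("ram",.046),("housing",.016)):
    for x in (p,q): print(t,[(np.round(d["at"]),round(d["p"],2),np.round(atz(x,d["at"],z),4)[:2]) for d in robot.tip_of(x,t)[:2]])
E
```

```text
9.525 [2.59 4.02 4.31] [ 0.78 -0.4  -0.03] [ 0.5722 -0.1221  0.136 ]
ang 0.469 wound 1.471 r 0.0601  radial 4.1  resist(cw) 2.41
cover [(array([282., 228.]), 0.7, array([ 0.5195, -0.0198])), (array([331., 196.]), 0.43, array([0.437 , 0.0947]))]
cover [(array([352., 226.]), 0.61, array([ 0.5309, -0.0224]))]
ram [(array([280., 216.]), 0.5, array([ 0.5171, -0.022 ]))]
ram [(array([355., 226.]), 0.62, array([ 0.5299, -0.0259]))]
housing [(array([437., 231.]), 0.71, array([0.5733, 0.2871])), (array([414., 187.]), 0.64, array([0.4328, 0.2834]))]
housing [(array([212., 213.]), 0.96, array([0.5666, 0.2958])), (array([216., 279.]), 0.82, array([0.4176, 0.2861]))]
```

View pics/c4.png

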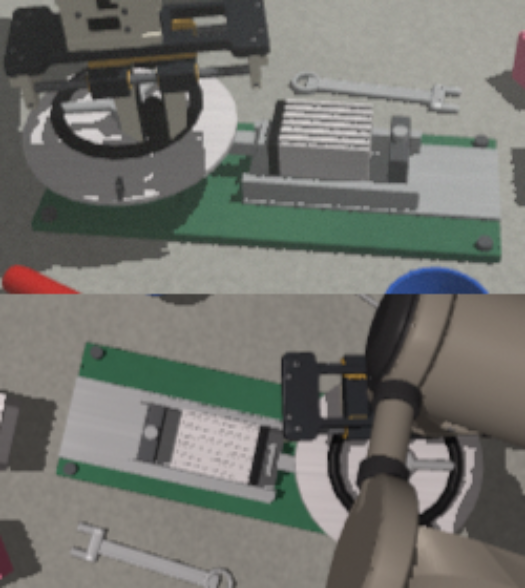

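The crops show the ram bearing on the cover and the housing close to the back stop, with a small gap left in the top view at about (172,440). I'll keep going in small steps.

Call:
carry_out --commands '[[[-0.0013,-0.0027,0],0,0]]'

```text
time: 10.05
tool_pos: [0.5733, -0.1245, 0.136]
tool_rot: [3.141, 0.002, 3.141]
contact_force: [3.4, 4.7, 4.1]
opening: 0.0176
grip_force: 20.0
```

Call:
carry_out --commands '[[[-0.0012,-0.0028,0],0,0]]'

```text
time: 10.18
tool_pos: [0.5745, -0.1273, 0.136]
tool_rot: [3.141, 0.002, 3.141]
contact_force: [3.2, 4.3, 3.4]
opening: 0.0174
grip_force: 20.0
```

Call:
carry_out --commands '[[[-0.001,-0.0028,0],0,0]]'

```text
time: 10.3
tool_pos: [0.5756, -0.1302, 0.136]
tool_rot: [3.142, 0.002, 3.141]
contact_force: [4.0, 3.9, 4.3]
opening: 0.0172
grip_force: 20.0
```

```bash
python3 now.py; python3 -c "
from tan import *
tan(C,[[.5692,-.1169],[.5708,-.1195]],[[1.9,5.1],[1.9,6.0]])"
```

```text
10.3 [4.   3.9  4.31] [ 0.76 -0.67 -0.01] [ 0.5756 -0.1302  0.136 ]
ang 0.324 wound 1.616 r 0.0601  radial 5.0  resist(cw) 2.42
ang 0.570 wound 1.370 r 0.0601  radial 4.4  resist(cw) 3.27
ang 0.519 wound 1.421 r 0.0601  radial 4.6  resist(cw) 4.27
```

```bash
python3 -c "
from plan import *
plan([.5186,-.1493],[.5755,-.1303],[-.05]*20,.0604)"
```

```text
start->end ang -0.6777222975235632 cmd [ 0.5657 -0.1872]
[[[-0.0013, -0.0028, 0], 0, 0], [[-0.0007, -0.0029, 0], 0, 0], [[-0.0006, -0.0029, 0], 0, 0], [[-0.0004, -0.003, 0], 0, 0], [[-0.0003, -0.003, 0], 0, 0], [[-0.0002, -0.0031, 0], 0, 0], [[0.0, -0.003, 0], 0, 0], [[0.0002, -0.003, 0], 0, 0], [[0.0003, -0.003, 0], 0, 0], [[0.0005, -0.003, 0], 0, 0], [[0.0006, -0.0029, 0], 0, 0], [[0.0007, -0.003, 0], 0, 0], [[0.0009, -0.0028, 0], 0, 0], [[0.0011, -0.0029, 0], 0, 0], [[0.0011, -0.0028, 0], 0, 0], [[0.0014, -0.0027, 0], 0, 0], [[0.0014, -0.0026, 0], 0, 0], [[0.0016, -0.0026, 0], 0, 0], [[0.0017, -0.0025, 0], 0, 0], [[0.0018, -0.0024, 0], 0, 0]]
```

Call:
carry_out --commands '[[[-0.0013,-0.0028,0],0,0],[[-0.0007,-0.0029,0],0,0]]'

```text
time: 10.55
tool_pos: [0.5772, -0.1361, 0.136]
tool_rot: [-3.141, 0.001, 3.141]
contact_force: [3.3, 3.6, 4.6]
opening: 0.0174
grip_force: 20.0
```

Call:
carry_out --commands '[[[-0.0006,-0.0029,0],0,0]]'

```text
time: 10.68
tool_pos: [0.5778, -0.1391, 0.136]
tool_rot: [-3.141, 0.001, 3.141]
contact_force: [2.7, 3.6, 5.7]
opening: 0.018
grip_force: 20.0
```

```bash
python3 now.py
```

```text
10.675 [2.68 3.58 5.7 ] [ 0.6  -0.43 -0.  ] [ 0.5778 -0.1391  0.136 ]
ang 0.171 wound 1.769 r 0.0601  radial 3.3  resist(cw) 3.07
```

Call:
carry_out --commands '[[[-0.0004,-0.003,0],0,0],[[-0.0003,-0.003,0],0,0]]'

```text
time: 10.92
tool_pos: [0.5785, -0.1452, 0.136]
tool_rot: [-3.141, 0.001, 3.141]
contact_force: [3.2, 2.3, 4.7]
opening: 0.0176
grip_force: 20.0
```

Call:
carry_out --commands '[[[-0.0002,-0.0031,0],0,0]]'

```text
time: 11.05
tool_pos: [0.5787, -0.1483, 0.136]
tool_rot: [-3.141, 0.001, 3.141]
contact_force: [3.0, 2.7, 5.9]
opening: 0.0176
grip_force: 20.0
```

```bash
python3 now.py
```

```text
11.05 [2.97 2.66 5.86] [ 0.5  -0.44  0.01] [ 0.5787 -0.1483  0.136 ]
ang 0.017 wound 1.923 r 0.0601  radial 3.0  resist(cw) 2.61
```

Call:
carry_out --commands '[[[0,-0.003,0],0,0],[[0.0002,-0.003,0],0,0]]'

```text
time: 11.3
tool_pos: [0.5784, -0.1544, 0.136]
tool_rot: [-3.141, 0.001, 3.141]
contact_force: [2.5, 2.0, 5.6]
opening: 0.0175
grip_force: 20.0
```

Call:
carry_out --commands '[[[0.0003,-0.003,0],0,0]]'

```text
time: 11.42
tool_pos: [0.5781, -0.1574, 0.136]
tool_rot: [-3.141, 0.001, 3.141]
contact_force: [2.3, 2.9, 6.0]
opening: 0.0175
grip_force: 20.0
```

```bash
python3 now.py
```

```text
11.425 [2.25 2.93 5.99] [ 0.48 -0.39  0.01] [ 0.5781 -0.1574  0.136 ]
ang -0.136 wound 2.076 r 0.0601  radial 1.8  resist(cw) 3.20
```

Call:
carry_out --commands '[[[0.0005,-0.003,0],0,0],[[0.0006,-0.0029,0],0,0]]'

```text
time: 11.68
tool_pos: [0.577, -0.1634, 0.136]
tool_rot: [-3.141, 0.001, 3.141]
contact_force: [1.8, 2.6, 4.9]
opening: 0.0175
grip_force: 20.0
```

Call:
carry_out --commands '[[[0.0007,-0.003,0],0,0]]'

```text
time: 11.8
tool_pos: [0.5761, -0.1664, 0.136]
tool_rot: [-3.141, 0.0, 3.141]
contact_force: [2.0, 1.7, 5.6]
opening: 0.0174
grip_force: 20.0
```

```bash
python3 now.py
```

```text
11.8 [2.01 1.75 5.65] [ 0.41 -0.35 -0.03] [ 0.5761 -0.1664  0.136 ]
ang -0.288 wound 2.228 r 0.0600  radial 1.4  resist(cw) 2.25
```

Call:
carry_out --commands '[[[0.0009,-0.0028,0],0,0],[[0.0011,-0.0029,0],0,0]]'

```text
time: 12.05
tool_pos: [0.5741, -0.1721, 0.136]
tool_rot: [-3.141, 0.0, 3.141]
contact_force: [1.7, 2.1, 5.3]
opening: 0.0174
grip_force: 20.0
```

Call:
carry_out --commands '[[[0.0011,-0.0028,0],0,0]]'

```text
time: 12.18
tool_pos: [0.5729, -0.1748, 0.136]
tool_rot: [-3.141, 0.0, 3.141]
contact_force: [2.2, 2.6, 5.8]
opening: 0.0175
grip_force: 20.0
```

```bash
python3 now.py; python3 - <<'E'
from h import *
p=robot.read_camera("scene"); q=robot.read_camera("top"); 
cv2.imwrite("pics/c5.png",cv2.resize(np.vstack([p["pixels"][170:290,220:400,::-1],q["pixels"][160:280,240:420,::-1]]),None,fx=2.5,fy=2.5))
E
```

```text
12.175 [2.25 2.64 5.83] [ 0.51 -0.32 -0.04] [ 0.5729 -0.1748  0.136 ]
ang -0.439 wound 2.379 r 0.0600  radial 0.9  resist(cw) 3.34
```

View pics/c5.png

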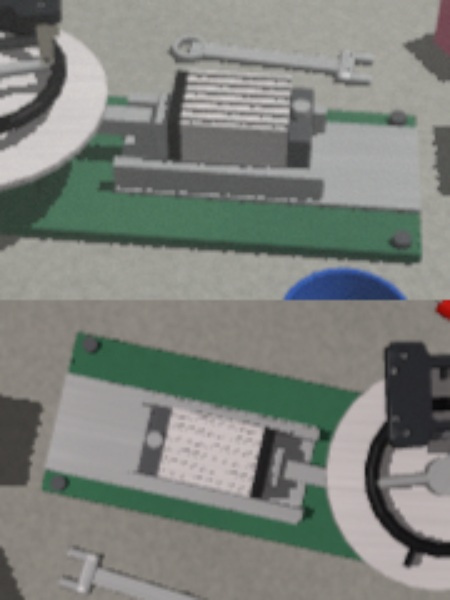

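The crops show the housing up against the back stop and the cover nearly home. The work should be tight soon, so I'll move one row at a time.

Call:
carry_out --commands '[[[0.0014,-0.0027,0],0,0]]'

```text
time: 12.4
tool_pos: [0.5717, -0.1773, 0.136]
tool_rot: [-3.141, 0.001, 3.141]
contact_force: [2.3, 3.2, 5.2]
opening: 0.0174
grip_force: 20.0
```

```bash
python3 now.py
```

```text
12.4 [2.3  3.16 5.2 ] [ 0.64 -0.46 -0.01] [ 0.5717 -0.1773  0.136 ]
ang -0.485 wound 2.425 r 0.0600  radial 0.6  resist(cw) 3.87
```

Call:
carry_out --commands '[[[0.0014,-0.0026,0],0,0]]'

```text
time: 12.52
tool_pos: [0.5704, -0.1796, 0.136]
tool_rot: [3.141, 0.001, 3.141]
contact_force: [3.0, 4.2, 4.6]
opening: 0.0174
grip_force: 20.0
```

```bash
python3 now.py
```

```text
12.525 [3.   4.24 4.59] [ 0.84 -0.57  0.02] [ 0.5704 -0.1796  0.136 ]
ang -0.530 wound 2.470 r 0.0600  radial 0.4  resist(cw) 5.17
```

Call:
carry_out --commands '[[[0.0013,-0.0021,0],0,0],[[0,0,0],0,0]]'

```text
time: 12.78
tool_pos: [0.5691, -0.1817, 0.136]
tool_rot: [3.141, 0.001, 3.141]
contact_force: [3.0, 3.8, 6.0]
opening: 0.0176
grip_force: 20.0
```

```bash
python3 now.py;  python3 - <<'E'
from h import *
robot.read_camera("top")
E
python3 now.py
```

```text
12.775 [3.02 3.76 5.96] [ 0.71 -0.53 -0.02] [ 0.5691 -0.1817  0.136 ]
ang -0.571 wound 2.511 r 0.0600  radial 0.5  resist(cw) 4.79
12.825 [3.51 5.47 5.17] [ 0.65 -0.5  -0.  ] [ 0.5691 -0.1817  0.136 ]
ang -0.571 wound 2.511 r 0.0600  radial 0.0  resist(cw) 6.50
```

```bash
python3 - <<'E'
from tan import *
A=[]
for i in range(12):
    robot.read_camera("top"); s=robot.observe(); f=s["contact_force"]; d=s["tool_pos"][:2]-np.array(C); a=np.arctan2(d[1],d[0]); A.append(-(f[0]*np.sin(a)-f[1]*np.cos(a)))
print(np.round(A,1),np.mean(A),np.std(A),1.94-a,s["time"])
E
```

```text
[5.6 4.7 5.7 4.7 4.5 3.7 4.9 5.5 4.7 3.2 4.  4.2] 4.616629384789889 0.7448079641257516 2.5112817772876896 13.425
```

Call:
carry_out --commands '[[[0.0009,-0.0013,0],0,0],[[0.0009,-0.0013,0],0,0]]'

```text
time: 13.68
tool_pos: [0.5677, -0.1838, 0.136]
tool_rot: [3.141, 0.002, 3.141]
contact_force: [5.1, 5.6, 5.5]
opening: 0.0172
grip_force: 20.0
```

```bash
cat > avg.py <<'E'
from tan import *
A=[];B=[]
for i in range(12):
    robot.read_camera("top"); s=robot.observe(); f=s["contact_force"]; d=s["tool_pos"][:2]-np.array(C); a=np.arctan2(d[1],d[0]); A.append(-(f[0]*np.sin(a)-f[1]*np.cos(a))); B.append(1.94-a)
print(np.round(A,1),np.mean(A),np.std(A),np.round(B,4)[[0,-1]],s["time"])
E
python3 now.py; python3 avg.py
```

```text
13.675 [5.12 5.59 5.51] [ 1.03 -0.77 -0.  ] [ 0.5677 -0.1838  0.136 ]
ang -0.613 wound 2.553 r 0.0600  radial 1.0  resist(cw) 7.51
[7.5 7.4 6.9 6.1 5.9 6.7 7.2 6.3 6.7 5.6 5.9 6.5] 6.5519372744988 0.6041150413324157 [2.5562 2.556 ] 14.275
```

Call:
carry_out --commands '[[[0,0,0],0,0],[[0,0,0],0,0],[[0,0,0],0,0],[[0,0,0],0,0]]'

```text
time: 14.78
tool_pos: [0.5676, -0.1839, 0.136]
tool_rot: [3.141, 0.001, 3.141]
contact_force: [4.1, 5.0, 5.4]
opening: 0.0174
grip_force: 20.0
```

```bash
python3 now.py; python3 - <<'E'
from h import *
p=robot.read_camera("scene"); q=robot.read_camera("top"); 
cv2.imwrite("pics/c6.png",cv2.resize(np.vstack([p["pixels"][180:250,260:370,::-1],q["pixels"][190:260,280:390,::-1]]),None,fx=4,fy=4,interpolation=cv2.INTER_CUBIC))
E
```

```text
14.775 [4.09 4.98 5.37] [ 0.89 -0.65 -0.04] [ 0.5676 -0.1839  0.136 ]
ang -0.616 wound 2.556 r 0.0600  radial 0.5  resist(cw) 6.43
```

View pics/c6.png

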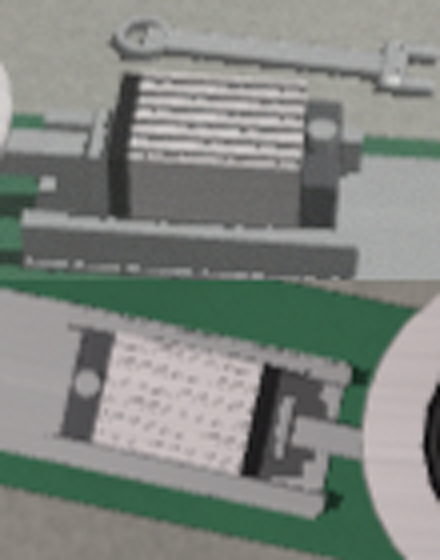

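The crops show no gap between cover and housing, or between housing and stop. The wheel was held steady for more than 1 s at 6.5 N at the knob, which is about 15 N at the ram. Now I'll wind back.

```bash
python3 -c "
from plan import *
plan([.5186,-.1493],[.5677,-.1844],[.05,.08]+[.12]*18,.0602)
plan([.5186,-.1493],[.4876,-.0977],[.12]*8,.0602)"
```

```text
start->end ang 1.6693653060239053 cmd [ 0.5127 -0.0894]
[[[-0.0016, 0.0026, 0], 0, 0], [[-0.0024, 0.0041, 0], 0, 0], [[-0.003, 0.0066, 0], 0, 0], [[-0.0022, 0.0069, 0], 0, 0], [[-0.0014, 0.0071, 0], 0, 0], [[-0.0005, 0.0072, 0], 0, 0], [[0.0004, 0.0072, 0], 0, 0], [[0.0012, 0.0071, 0], 0, 0], [[0.002, 0.0069, 0], 0, 0], [[0.0029, 0.0066, 0], 0, 0], [[0.0037, 0.0063, 0], 0, 0], [[0.0043, 0.0057, 0], 0, 0], [[0.005, 0.0052, 0], 0, 0], [[0.0057, 0.0045, 0], 0, 0], [[0.0061, 0.0039, 0], 0, 0], [[0.0065, 0.0031, 0], 0, 0], [[0.0068, 0.0023, 0], 0, 0], [[0.0071, 0.0014, 0], 0, 0], [[0.0072, 0.0006, 0], 0, 0], [[0.0072, -0.0003, 0], 0, 0]]
start->end ang 3.0717856275736155 cmd [ 0.4585 -0.1451]
[[[0.006, -0.0041, 0], 0, 0], [[0.0054, -0.0047, 0], 0, 0], [[0.0048, -0.0054, 0], 0, 0], [[0.0041, -0.0059, 0], 0, 0], [[0.0034, -0.0064, 0], 0, 0], [[0.0026, -0.0067, 0], 0, 0], [[0.0018, -0.007, 0], 0, 0], [[0.001, -0.0072, 0], 0, 0]]
```

Call:
carry_out --commands '[[[-0.0016,0.0026,0],0,0],[[-0.0024,0.0041,0],0,0],[[-0.003,0.0066,0],0,0],[[-0.0022,0.0069,0],0,0],[[-0.0014,0.0071,0],0,0],[[-0.0005,0.0072,0],0,0],[[0.0004,0.0072,0],0,0],[[0.0012,0.0071,0],0,0],[[0.002,0.0069,0],0,0],[[0.0029,0.0066,0],0,0],[[0.0037,0.0063,0],0,0],[[0.0043,0.0057,0],0,0],[[0.005,0.0052,0],0,0],[[0.0057,0.0045,0],0,0],[[0.0061,0.0039,0],0,0],[[0.0065,0.0031,0],0,0],[[0.0068,0.0023,0],0,0],[[0.0071,0.0014,0],0,0],[[0.0072,0.0006,0],0,0],[[0.0072,-0.0003,0],0,0]]'

```text
time: 17.38
tool_pos: [0.5119, -0.0894, 0.1359]
tool_rot: [-3.141, 0.0, 3.141]
contact_force: [2.5, -4.3, 6.3]
opening: 0.0175
grip_force: 20.0
```

```bash
python3 now.py; python3 -c "
from plan import *
plan([.5186,-.1493],[.5127,-.0894],[.12]*11,.0602)"
```

```text
17.375 [ 2.52 -4.27  6.3 ] [-0.49 -0.36  0.09] [ 0.5119 -0.0894  0.1359]
ang 1.682 wound 0.258 r 0.0603  radial -4.5  resist(cw) -2.03
start->end ang 2.9889771311526605 cmd [ 0.4591 -0.1401]
[[[0.0071, -0.0011, 0], 0, 0], [[0.007, -0.002, 0], 0, 0], [[0.0066, -0.0028, 0], 0, 0], [[0.0063, -0.0036, 0], 0, 0], [[0.0058, -0.0043, 0], 0, 0], [[0.0052, -0.005, 0], 0, 0], [[0.0047, -0.0055, 0], 0, 0], [[0.0039, -0.0061, 0], 0, 0], [[0.0031, -0.0065, 0], 0, 0], [[0.0024, -0.0068, 0], 0, 0], [[0.0015, -0.007, 0], 0, 0]]
```

Call:
carry_out --commands '[[[0.0071,-0.0011,0],0,0],[[0.007,-0.002,0],0,0],[[0.0066,-0.0028,0],0,0],[[0.0063,-0.0036,0],0,0],[[0.0058,-0.0043,0],0,0],[[0.0052,-0.005,0],0,0],[[0.0047,-0.0055,0],0,0],[[0.0039,-0.0061,0],0,0],[[0.0031,-0.0065,0],0,0],[[0.0024,-0.0068,0],0,0],[[0.0015,-0.007,0],0,0],[[0,0,0],0,0]]'

```text
time: 18.88
tool_pos: [0.4593, -0.1405, 0.136]
tool_rot: [-3.141, 0.002, 3.14]
contact_force: [5.7, -3.2, 5.3]
opening: 0.0173
grip_force: 20.0
```

```bash
python3 now.py; python3 look.py 7 scene top wrist; python3 - <<'E'
import cv2
a=cv2.imread("pics/scene7.png");b=cv2.imread("pics/top7.png")
import numpy as np
cv2.imwrite("pics/c7.png",cv2.resize(np.hstack([a[170:270,150:280],b[160:260,360:490]]),None,fx=3,fy=3,interpolation=cv2.INTER_CUBIC))
E
```

```text
18.875 [ 5.7  -3.17  5.29] [-0.36 -0.88 -0.  ] [ 0.4593 -0.1405  0.136 ]
ang 2.994 wound -1.054 r 0.0600  radial -6.1  resist(cw) 2.30
18.875 [ 0.4593 -0.1405  0.136 ] [-3.141e+00  2.000e-03  3.140e+00] [ 5.7  -3.17  5.29] [-0.46  0.38  1.8   0.    0.96 -2.03]
scene T None
wheel [(array([211., 200.]), 0.88, array([ 0.5163, -0.1465]))]
knob_mid [(array([214., 169.]), 0.69, array([ 0.4634, -0.1372]))]
pointer [(array([203., 230.]), 0.84, array([ 0.593 , -0.1595])), (array([314., 232.]), 0.19, array([0.6248, 0.0292]))]
mark [(array([206., 235.]), 0.73, array([ 0.5993, -0.1545]))]
top T None
wheel [(array([416., 232.]), 0.91, array([ 0.5136, -0.1457]))]
knob_mid []
pointer [(array([421., 192.]), 0.84, array([ 0.5946, -0.1581]))]
mark [(array([421., 190.]), 0.91, array([ 0.5992, -0.1604])), (array([417., 233.]), 0.69, array([ 0.5109, -0.1491]))]
wrist T [[-6.91544526e-04  9.62052300e-01  2.72864241e-01  7.40388996e-02]
 [ 9.99999731e-01  7.31744995e-04 -4.55633727e-05  1.08003176e-03]
 [-2.43501390e-04  2.72864136e-01 -9.62052547e-01 -1.40852153e-01]
 [ 0.00000000e+00  0.00000000e+00  0.00000000e+00  1.00000000e+00]]
wheel [(array([306., 334.]), 0.8, array([ 0.5168, -0.1497]))]
knob_mid [(array([324., 264.]), 0.86, array([ 0.4576, -0.1393]))]
pointer []
mark []
```

View pics/c7.png

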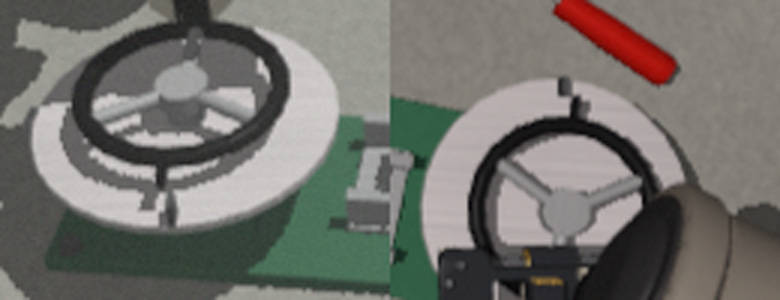

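```bash
python3 - <<'E'
from h import *
C=np.array([.5186,-.1493]); a0=2.994-np.pi
for n in ("scene","top"):
    p=robot.read_camera(n)
    for r,a,z,t in [(.08,a0,.103,"ptr")]+[(.082,x,.097,"mark%.3f"%x) for x in (-.13,-.1,-.07,-.04,-.01)]:
        print(n,t,np.round(proj(p,[C[0]+r*np.cos(a),C[1]+r*np.sin(a),z]),1))
    u=[204,232] if n=="scene" else [420,190]
    c=p["pixels"][u[1]-15:u[1]+15,u[0]-20:u[0]+20,::-1]
    cv2.imwrite("pics/m_"+n+".png",cv2.resize(c,None,fx=10,fy=10,interpolation=cv2.INTER_NEAREST))
a=np.hstack([cv2.imread("pics/m_scene.png"),cv2.imread("pics/m_top.png")]); cv2.imwrite("pics/m8.png",a)
E
```

```text
scene ptr [201.6 231.8]
scene mark-0.130 [202.8 235.1]
scene mark-0.100 [204.2 235.1]
scene mark-0.070 [205.7 235.1]
scene mark-0.040 [207.1 235. ]
scene mark-0.010 [208.6 234.8]
top ptr [422.2 190.7]
top mark-0.130 [420.8 190. ]
top mark-0.100 [419.6 189.9]
top mark-0.070 [418.4 189.8]
top mark-0.040 [417.2 189.7]
top mark-0.010 [416.  189.7]
```

View pics/m8.png

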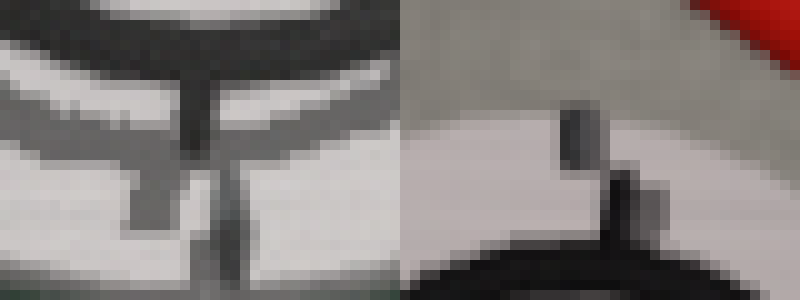

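The crop shows the pointer tip at scene (203.2,232.5) and the mark top at (206.8,233.5). In the top view they are at columns 422 and 419. Both put the mark about 0.07 rad further anticlockwise.

Call:
carry_out --commands '[[[-0.0001,-0.002,0],0,0],[[-0.0001,-0.002,0],0,0],[[0,0,0],0,0]]'

```text
time: 20.1
tool_pos: [0.4589, -0.1437, 0.1359]
tool_rot: [3.141, 0.001, 3.141]
contact_force: [4.4, -0.5, 7.1]
opening: 0.0175
grip_force: 20.0
```

```bash
python3 now.py;python3 avg.py
```

```text
20.1 [ 4.39 -0.45  7.08] [ 0.05 -0.64 -0.03] [ 0.4589 -0.1437  0.1359]
ang 3.047 wound -1.107 r 0.0600  radial -4.4  resist(cw) 0.04
[ 0.1 -0.4 -0.3 -0.2 -1.2 -0.8 -1.  -0.8 -0.  -0.5 -0.  -0.3] -0.4613034622558015 0.4018521107360088 [-1.1072 -1.1072] 20.7
```

Call:
carry_out --commands '[[[0,-0.0008,0],0,0],[[0,0,0],0,0],[[0,0,0],0,0.15],[[0,0,0],0,0.25],[[0,0,0],0,0.45],[[0,0,0],0,0.45],[[0,0,-0.03],0,0.45],[[0,0,-0.03],0,0.45],[[0,0,-0.04],0,0.45],[[-0.03,0,-0.02],0,0.45],[[-0.06,0,0],0,0.45],[[-0.06,0,0],0,0.45],[[0,0,0],0,0.45],[[0,0,0],0,0.45]]'

```text
time: 22.45
tool_pos: [0.6079, -0.1447, 0.2547]
tool_rot: [3.141, -0.003, 3.141]
contact_force: [0.2, -0.7, -0.4]
opening: 0.0414
grip_force: 0.0
```

```bash
python3 look.py 9 wrist top scene; python3 - <<'E'
from h import *
s=robot.observe();p=robot.read_camera("wrist");wristview(p,s)
u=np.array(proj(p,[.5986,-.155,.1])).astype(int);print(u)
a=p["pixels"][max(u[1]-40,0):,max(u[0]-60,0):u[0]+60,::-1][:80]
W=cv2.resize(a,(600,400) if a.shape[0]==80 else None,fx=5,fy=5,interpolation=cv2.INTER_NEAREST) 
cv2.imwrite("pics/w9.png",W)
E
```

```text
22.45 [ 0.6079 -0.1447  0.2547] [ 3.141e+00 -3.000e-03  3.141e+00] [ 0.24 -0.72 -0.39] [-0.36  0.52  1.2  -0.    1.42 -1.93]
wrist T [[-6.90991984e-04  9.62052002e-01  2.72865293e-01  7.40379775e-02]
 [ 9.99999731e-01  7.32099683e-04 -4.88379001e-05  1.07996849e-03]
 [-2.46749194e-04  2.72865186e-01 -9.62052249e-01 -1.40848655e-01]
 [ 0.00000000e+00  0.00000000e+00  0.00000000e+00  1.00000000e+00]]
wheel [(array([318.,  73.]), 0.79, array([ 0.5157, -0.1484]))]
knob_mid []
pointer [(array([310., 171.]), 0.71, array([ 0.594 , -0.1551]))]
mark [(array([312., 175.]), 0.95, array([ 0.599 , -0.1539]))]
top T None
wheel [(array([417., 232.]), 0.69, array([ 0.5134, -0.1467]))]
knob_mid [(array([419., 263.]), 0.58, array([ 0.4526, -0.1413]))]
pointer [(array([416., 189.]), 0.73, array([ 0.6012, -0.1483])), (array([406., 232.]), 0.33, array([ 0.5136, -0.1255]))]
mark [(array([416., 192.]), 0.8, array([ 0.5971, -0.15  ]))]
scene T None
wheel [(array([207., 200.]), 0.75, array([ 0.5152, -0.1544]))]
knob_mid [(array([211., 168.]), 0.42, array([ 0.4592, -0.1428])), (array([200., 306.]), 0.19, array([ 0.7716, -0.1539]))]
pointer [(array([207., 228.]), 0.78, array([ 0.5894, -0.1525]))]
mark [(array([205., 234.]), 0.69, array([ 0.5962, -0.1562]))]
[310 174]
```

View pics/w9.png

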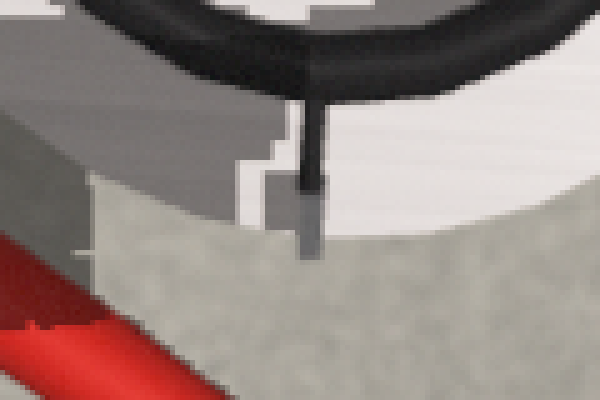

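The wrist crop shows the pointer running straight into the mark: pointer end at column 311, mark at 310, an offset well under 1 mm. The gripper is clear of everything, so I'll hand in.

```bash
python3 -c "
from cell import robot
print(robot.hand_in())"
```

```text
the job is handed in; nothing more can be done
None
```

The job is handed in, with no verdict returned: the cover is home, the housing is against the back stop, and the ram was held for over 1 s at about 15 N (judged from 6.5 N at the knob); the wheel is wound back with its pointer under 1 mm off the mark, and the robot is clear.

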